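Pack up the paints and stack the caddy on its tray

TASK

We are packing up after painting: stand the closed black paint pot upright in the empty bay of the blue tray, then carry the green caddy over by its handle, keeping it level with its four jars in it, and lower it gently onto the tray so that all four of its corner lugs drop fully home in the tray's corner sockets. Leave the blue tray about where it stands, do not touch the caterpillar, whose paint is wet, and do not disturb the water cup or the tape roll.

Things in the scene. Friction and masses are not known exactly. Their poses are not given: they have to be found in the camera images.
- tray: Blue open plastic tray, bottom unit of a stacking set, loose on the table: 260 mm long (its x), 180 wide (y), 90 high, 4 mm walls and floor. A 70 mm high wall across it at tray x = -20 mm parts a bay with a red and a yellow pot from a larger empty bay at the +x end, away from the robot. 0.7 kg empty. Origin: centre of its underside, z up, yaw within 0.3 rad of world at the start.
- tray_bay (a point): Middle of the floor of the tray's empty bay (tray x = +54 mm, y = 0, z = 4 mm). The bay is free from tray x = -18 to +126 mm and y = -86 to +86 mm, except the corner posts (x above 96 mm with |y| above 56 mm).
- tray_rim (a point): Centre of the tray at the height of its rim and post tops (90 mm above its underside), on which the caddy's underside comes to rest.
- tray_socket (a point): Centre of the mouth of the tray's socket at tray x = +113, y = +73 mm, z = 90 mm. In each corner (x = +-113, y = +-73) a square 34 mm post, flush with the outer walls and the rim, has such a square socket in its top: 24 mm wide, 16 mm deep, chamfered 1.5 mm, dark bottom.
- stock_red: Red pot with a white lid, 56 mm across, 60 mm high, about 0.12 kg, standing loose in the tray's small bay at tray x -60, y +34 mm; stays there. Origin: centre of its underside.
- stock_yellow: Yellow pot with a white lid, as the red one, at tray x -60, y -34 mm. Origin: centre of its underside.
- caddy: Green plastic carrying caddy with six pockets, outline 260 (its x) by 180 mm (y) as the tray, standing on four lugs under its corners. Above its origin: underside 12 mm, pocket floor 16, wall tops 72, jar tops 96 mm. Seated on the tray, its origin is 78 mm above the tray's; either way round fits. 0.76 kg with jars. Origin: centre, at lug tip level, z up, yaw within 0.3 rad of world at the start.
- caddy_grip (a point): Centre of the caddy's black handle bar, 165 mm above the caddy's origin, over its centre of mass. The bar runs along the caddy's x: 150 mm long, 18 mm thick, 22 mm deep, on two posts 14 mm thick at caddy x = +-60 mm. Take it between the posts, closing across it (along caddy y), with a firm grip (about 45 N).
- caddy_lug (a point): Tip of the caddy's lug at caddy x = +113, y = +73 mm. The four lugs (x = +-113, y = +-73) are round and tapered, 12 mm long: 13 mm across at the tip, 18.6 mm from 7 mm up.
- black_pot: Black lidded paint pot, a plain closed cylinder 56 mm across and 60 mm high, about 0.12 kg, standing on the table between tray and caddy. Origin: centre of its underside, z up.
- jar_green: Lidded green paint jar with a white lid, 60 mm across, 80 mm high, about 90 g, standing loose in the caddy's corner pocket at caddy x +84 mm, y +44 mm. It rides along with the caddy and is not handled. Origin: centre of its underside, z up.
- jar_red: Lidded red paint jar with a white lid, 60 mm across, 80 mm high, about 90 g, standing loose in the caddy's corner pocket at caddy x +84 mm, y -44 mm. It rides along with the caddy and is not handled. Origin: centre of its underside, z up.
- jar_blue: Lidded blue paint jar with a white lid, 60 mm across, 80 mm high, about 90 g, standing loose in the caddy's corner pocket at caddy x -84 mm, y +44 mm. It rides along with the caddy and is not handled. Origin: centre of its underside, z up.
- jar_yellow: Lidded yellow paint jar with a white lid, 60 mm across, 80 mm high, about 90 g, standing loose in the caddy's corner pocket at caddy x -84 mm, y -44 mm. It rides along with the caddy and is not handled. Origin: centre of its underside, z up.
- caterpillar: Bystander, not to be touched: green papier-mache caterpillar of five balls with black paint on top, about 320 mm long (its y), 85 mm wide, up to 75 mm high, light. Origin: under its middle, z up.
- water_cup: Bystander: white water cup, 72 mm across, 85 mm high. Origin: centre of its underside.
- tape_roll: Bystander: roll of masking tape lying flat, 90 mm across, 24 mm high. Origin: centre of its underside.
Mind the look-alikes: they are no part of the job. What is shaped like the jar_red but brown or orange is not meant.

How it is judged:
On the way, in this order (a step that is already met when the one before it is completed fails the run):
1. the black pot stands upright on the floor of the tray's empty bay, let go (x of black_pot in the frame of tray above 0 m and horizontal distance between black_pot and tray_bay below 0.08 m and z of black_pot in the frame of tray below 0.012 m and angle between black_pot's own z axis and vertical below 0.15 rad and contact force between the fingers and black_pot below 0.1 N), for 0.2 s.
2. the caddy has been lifted clear of the table (height (world z) of caddy above 0.03 m), for 0.2 s.
At the end, for the whole second after the job is handed in: Caddy at rest home on the tray: underside within 3 mm of the rim, centred within 7 mm, within 0.06 rad of its yaw (either way round), tilt under 0.03; its four jars upright (0.15 rad) on its floor; black pot upright (0.15 rad) on the floor of the empty bay; tray within 40 mm of its start (x of black_pot in the frame of tray above 0 m and horizontal distance between black_pot and tray_bay below 0.08 m and z of black_pot in the frame of tray below 0.012 m and angle between each of black_pot, jar_green, jar_red, jar_blue, jar_yellow's own z axis and vertical below 0.15 rad and z of caddy in the frame of tray between 0.07 and 0.081 m and horizontal distance between caddy and tray below 0.007 m and angle between the x axis of caddy and the x axis of tray, either way round below 0.06 rad and angle between caddy's own z axis and vertical below 0.03 rad and z of jar_green in the frame of caddy between 0.008 and 0.025 m and z of jar_red in the frame of caddy between 0.008 and 0.025 m and z of jar_blue in the frame of caddy between 0.008 and 0.025 m and z of jar_yellow in the frame of caddy between 0.008 and 0.025 m and linear speed of each of caddy, black_pot below 0.02 m/s and distance of tray from where it was at the start of the episode below 0.04 m); the robot touches nothing.
It fails at once if the caddy is tipped by more than 0.35 rad (angle between caddy's own z axis and vertical above 0.35 rad).
It fails at once if the caddy is dropped or rammed onto the tray (coming down on it faster than 0.35 m/s) (z of caddy in the frame of tray between 0.07 and 0.1 m and horizontal distance between caddy and tray below 0.03 m and linear speed of caddy above 0.35 m/s).
It fails at once if the robot touches the wet caterpillar, or it is moved by more than 15 mm (contact force between any of the arm, the fingers and caterpillar above 0.3 N or distance of caterpillar from where it was at the start of the episode above 0.015 m).
It fails at once if the water cup or the tape roll is moved by more than 30 mm, or the cup tipped over (distance of any of water_cup, tape_roll from where it was at the start of the episode above 0.03 m or angle between water_cup's own z axis and vertical above 0.4 rad).
It also fails if it takes over 72 s, if anything falls off the work surface, if the arm or the gripper's body presses on something with over 40 N, if the wrist force passes 120 N, or if a joint passes its speed limit or range.

ROBOT

A 7-joint arm with a two-finger parallel gripper is mounted at the origin on the work surface. World frame = base frame: x ahead of the robot, y to its left, z up, the work surface at z = 0. Lengths are in m, angles in rad, forces in N, time in s.
With the tool pointing down it reaches from about 0.35 to 0.9 m from the base axis. Payload 8.1 kg.
Tool frame: the origin (TCP) lies midway between the tips of the shut fingers; the grasp point (between the pads) lies 19 mm behind it; z points along the fingers, y is the line along which they close (so a half turn about z gives the same grasp; the last joint's range is limited). The gripper opens to 92 mm and grips with 3 to 60 N. Pads are 19 mm wide; open, the fingers measure 130 mm over their backs; the gripper's body (75 mm by 190 mm) begins 47 mm behind the grasp point.
Start: joints at [-1.259, 0.434, 0.025, 1.573, -0.012, 1.134, -0.075], TCP at [0.252, 0.572, 0.227] pointing down, gripper open.
Joint ranges: [-2.62, 2.62], [-0.44, 2.09], [-1.27, 1.32], [0.08, 2.57], [-1.32, 4.46], [0.12, 2], [-2.74, 2.74]. Speed limits (rad/s): [2.22, 2.22, 3.01, 3.01, 3.14, 3.14, 3.14].

INTERFACE

Orientations are given as a rotation vector (axis times angle).
In Python, from cell import arm gives the robot as it stands.
- The arm moves only by the tool carry_out, never from a script. Its arguments are lists of equal length, an entry for each row: "claw": the finger opening in cm, from 0 to 9.18; "delta_pos": the shift along the tool's x, y, z in cm, a list of three; "angular": the turn, a rotation vector about the tool's x, y, z in rad, a list of three. In form: {"claw": [claw, ...], "delta_pos": [[dx, dy, dz], ...], "angular": [[ax, ay, az], ...]}. A call has 1 to 20 rows; each row shifts and turns the commanded pose from where the row before left it, along the tool's axes as they then stand; what a row does not reach is not made up. A row lasts 1/10 s, in which the tool goes at most 50 mm and 8.59 degrees, less where a joint would pass 70% of its speed; a pose out of reach is approached as far as the arm can. A call with a gripper value outside its range is refused whole. The fingers move at their own pace and stop on an object; "force" is the grip in N (left out, the last holds). Time passes only in rows, so rows that do not move let the fingers close. It gives the time, the measured TCP pose, the force, the opening and the grip force at its end, in the units of the state.
- arm.observe(): the state, without advancing time (a new reading comes with each control period).
- arm.get_image(name): name is "side" or "top"; returns a dict with "frame" (480x640x3 uint8, red, green, blue), "mtx" (3x3 intrinsics, pixels), "T" (4x4, takes a point from camera to world coordinates). Camera axes: x right, y down, z forward; pixel columns grow to the right and rows downward; lengths in m; the calibration is good to about 2 mm. A picture is of the moment at which its call begins. There is no depth.
- arm.sign_off(): hands the job in; it is judged then, once.
Trained networks look in a picture, given as the dict that the camera call returned (one of the last four; its "shot" number tells which), for a name from the list of things; names that differ only in an ending like _2 or _b are one class to them, and where a whole thing is asked for, a point or a joint stands for the part that bears it (a point fixed in the world has none). Each returns a list of dicts, best first, with "conf" (0 to 1); they miss things now and then, are a little off and sometimes report something else, mostly with a low value. They report only what shows in the picture. A call takes as long as a camera call. They do not tell look-alikes from the thing itself.
- arm.look_for(label, picture): "centre" ([column, row] as shares, 0 to 1, of the picture: columns of its width, rows of its height, amid what is visible of it).
- arm.trace(label, picture): "region" (480x640 bool, what is visible of it) and "centre" ([column, row] as shares, 0 to 1, of the picture: columns of its width, rows of its height, amid what is visible of it).
- arm.place_of(label, picture): "centre" ([column, row] as shares, 0 to 1, of the picture: columns of its width, rows of its height: a listed point, or the origin of a listed thing).
The state is a dict: "clock": time; "joints": joint angles; "dq": joint speeds; "joint_efforts": joint torques, N m; "position": TCP position; "ee_rot": TCP orientation; "force": force on the tool from outside, world axes, zero at the start; "ft_torque": the same for the moment, N m; "width": opening from 0.0 (shut) to 1.0 (fully open); "gripper_force": force on a finger pad.
Only numpy, scipy, OpenCV 4.12 (cv2) and the standard library are available. Lean on these libraries where they do the work, as an engineer would, in place of code of your own. Each camera call takes 0.05 s, during which the arm holds its last target. There are 200 camera calls.

## Working session

There is one attempt and no reset: what is moved stays moved. The work goes in short steps, Python scripts to look and compute and a tool call to move; the robot and the scene stay as the last step left them, time stands still between calls to the robot, and variables do not carry over. Pictures are saved under pics/ and viewed, at most 10 in all, crops included, and the job is handed in when it is done.

Besides the shell and the picture viewer there is one more tool, called after "Request:" as name(argument=value, ...), one argument or row to a line, values as JSON. carry_out: Moves the arm, as the interface text tells. Its arguments: {"type":"object","properties":{"claw":{"type":"array","items":{"type":"number"}},"delta_pos":{"type":"array","items":{"type":"array","items":{"type":"number"}}},"angular":{"type":"array","items":{"type":"array","items":{"type":"number"}}},"force":{"type":"number"}},"required":["claw","delta_pos","angular"]}

```bash
mkdir -p pics; ls
python3 - <<'E'
from cell import arm
import cv2, numpy as np
print({k:np.round(v,3) for k,v in arm.observe().items()})
for n in ("top","side"):
    p=arm.get_image(n); cv2.imwrite(f"pics/{n}0.png",p["frame"][:,:,::-1]); print(n,p["mtx"].tolist(),np.round(p["T"],3).tolist())
    for l in ["tray","tray_bay","tray_rim","tray_socket","caddy","caddy_grip","caddy_lug","black_pot","caterpillar","water_cup","tape_roll","jar_green","jar_blue","jar_red","jar_yellow","stock_red","stock_yellow"]:
        print(l,[(np.round(np.array(d["centre"])*[640,480],1).tolist(),round(d["conf"],2)) for d in arm.place_of(l,p)[:4]])
E
```

```text
pics
{'clock': np.float64(0.0), 'joints': array([-1.259,  0.435,  0.025,  1.574, -0.012,  1.134, -0.075]), 'dq': array([ 0.   , -0.002, -0.   ,  0.001, -0.002, -0.001,  0.001]), 'joint_efforts': array([ 0.0000e+00, -6.6784e+01,  9.8500e-01, -3.1448e+01, -6.1000e-02,
        4.3000e-02,  0.0000e+00]), 'position': array([0.252, 0.572, 0.226]), 'ee_rot': array([-6.470e-01, -3.074e+00,  2.000e-03]), 'force': array([-0.87 , -0.154,  0.308]), 'ft_torque': array([-0.018,  0.022,  0.018]), 'gripper_force': np.float64(0.0), 'width': np.float64(1.003)}
top [[487.5308693157742, 0.0, 328.49913125312884], [0.0, 487.5308693157742, 246.7306139120248], [0.0, 0.0, 1.0]] [[0.023, -0.984, 0.175, 0.362], [-0.999, -0.028, -0.024, 0.014], [0.028, -0.174, -0.984, 1.303], [0.0, 0.0, 0.0, 1.0]]
tray [([425.1, 298.5], 0.59)]
tray_bay [([423.9, 280.4], 0.7), ([425.3, 300.0], 0.47), ([512.1, 288.2], 0.3)]
tray_rim [([433.2, 299.4], 0.67), ([249.4, 246.7], 0.31)]
tray_socket [([401.7, 253.7], 0.96), ([426.8, 283.6], 0.42)]
caddy [([227.6, 274.8], 0.88)]
caddy_grip [([216.3, 265.5], 0.6)]
caddy_lug [([207.9, 233.
[... 917 characters left out ...]
_socket [([374.4, 279.3], 0.71), ([281.3, 247.5], 0.5), ([242.8, 266.7], 0.44)]
caddy [([250.7, 255.2], 0.66), ([369.7, 358.4], 0.34)]
caddy_grip [([246.8, 212.1], 0.76)]
caddy_lug [([266.9, 234.2], 0.56)]
black_pot [([321.5, 280.7], 0.66)]
caterpillar [([355.7, 246.3], 0.59)]
water_cup [([461.9, 377.4], 0.74)]
tape_roll [([193.8, 234.5], 0.72)]
jar_green [([264.2, 234.0], 0.75), ([196.8, 235.1], 0.5)]
jar_blue [([224.7, 255.0], 0.89)]
jar_red [([318.8, 261.9], 0.97), ([271.0, 286.6], 0.74), ([371.1, 314.4], 0.72), ([248.1, 226.9], 0.65)]
jar_yellow [([239.4, 265.2], 0.65), ([264.9, 234.7], 0.48)]
stock_red [([340.6, 344.6], 0.95)]
stock_yellow [([369.0, 357.6], 0.69), ([375.8, 280.5], 0.3)]
```

View pics/top0.png

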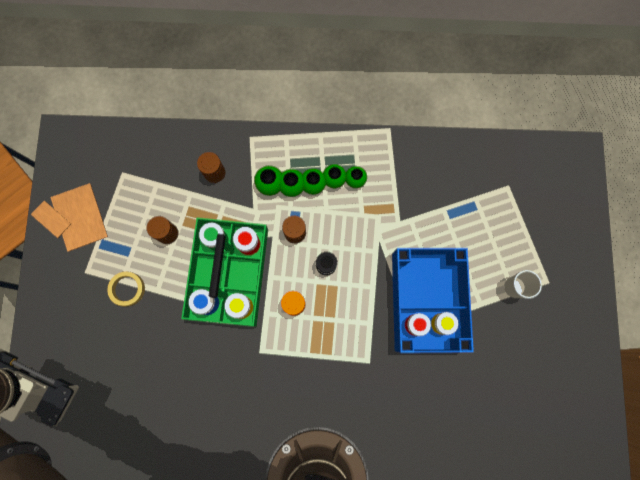

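View pics/side0.png

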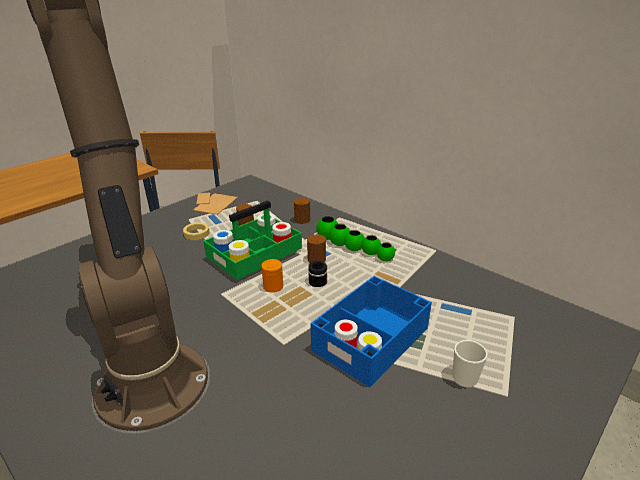

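The top view shows the black pot at (326,264), tray around (432,300), caddy around (225,272), with look-alikes at (294,229) and (292,303) and the caterpillar on row 180. The side view agrees. Next I'll fit the poses from silhouettes.

```bash
cat > h.py <<'E'
from cell import arm
import cv2, numpy as np
from scipy.optimize import minimize
from scipy.spatial.transform import Rotation as R
def proj(p,P):
    T=p["T"]; c=(np.atleast_2d(P)-T[:3,3])@T[:3,:3]; q=c@p["mtx"].T; return q[:,:2]/q[:,2:]
def ray(p,uv,z):
    T=p["T"]; d=T[:3,:3]@np.linalg.solve(p["mtx"],[uv[0],uv[1],1]); t=T[:3,3]; return t+d*(z-t[2])/d[2]
def world(pts,q,z=0):
    c,s=np.cos(q[2]),np.sin(q[2]); return np.c_[q[0]+c*pts[:,0]-s*pts[:,1],q[1]+s*pts[:,0]+c*pts[:,1],pts[:,2]+z]
def box(x,y,z0,z1): return np.array([[a,b,c] for a in(-x,x) for b in(-y,y) for c in(z0,z1)])
TRAY=box(.13,.09,0,.09)
CAD=box(.13,.09,.012,.072)
def colmask(p,kind,near):
    h=cv2.cvtColor(p["frame"],cv2.COLOR_RGB2HSV); lo,hi=((100,120,40),(130,255,255)) if kind=="blue" else ((45,120,40),(85,255,255))
    m=cv2.inRange(h,lo,hi); n,l,s,c=cv2.connectedComponentsWithStats(m)
    ok=[i for i in range(1,n) if s[i,4]>300]; i=min(ok,key=lambda i:np.hypot(*(c[i]-near)))
    return (l==i).astype(np.uint8)
S=4
def poly(pts):
    im=np.zeros((480*S,640*S),np.uint8); k=cv2.convexHull(np.round(((pts+.5)*S-.5)).astype(np.int32)); cv2.fillConvexPoly(im,k,1); return im
def hullmask(m):
    m=cv2.resize(m,None,fx=S,fy=S,interpolation=cv2.INTER_NEAREST); k=cv2.convexHull(np.argwhere(m)[:,::-1].astype(np.int32)); im=np.zeros_like(m); cv2.fillConvexPoly(im,k,1); return im
def fit(pairs,pts,q0,z=0):
    H=[hullmask(m) for _,m in pairs]
    def f(q):
        e=0
        for (p,_),h in zip(pairs,H):
            g=poly(proj(p,world(pts,q,z))); e+=1-cv2.countNonZero(g&h)/cv2.countNonZero(g|h)
        return e/len(H)
    r=minimize(f,q0,method="Nelder-Mead",options=dict(initial_simplex=np.array([q0]*4)+np.vstack([np.zeros(3),np.diag([.02,.02,.08])]),xatol=2e-4,fatol=1e-5,maxfev=150))
    return r.x,r.fun
E
cat > m.py <<'E'
from h import *
t=arm.get_image("top"); s=arm.get_image("side")
def c(l,p): return np.array(arm.place_of(l,p)[0]["centre"])*[640,480]
q0=np.r_[ray(t,(433,300),.09)[:2],0]
mt=[(p,colmask(p,"blue",n)) for p,n in((t,(433,300)),(s,(371,330)))]
for a in (mt,mt[:1],mt[1:]): print("tray",fit(a,TRAY,q0))
q0=np.r_[ray(t,(226,272),.07)[:2],0]
mc=[(t,colmask(t,"green",(226,272)))]
print("caddy",fit(mc,CAD,q0))
for p,n in((t,"top"),(s,"side")):
  for l,z in(("black_pot",0),("tray_rim",.09),("tray_socket",.09),("caddy_grip",.165),("caddy",0),("caterpillar",0)): print(n,l,ray(p,c(l,p),z)[:2].round(4))
# top circle centre of black pot from trace
m=arm.trace("black_pot",t)[0]["region"]; print("blk trace",ray(t,np.argwhere(m)[:,::-1].mean(0),.04)[:2].round(4))
E
python3 m.py
```

```text
tray (array([ 0.45183186, -0.28274155,  0.02856958]), np.float64(0.012877347233675007))
tray (array([ 0.45280712, -0.28332467,  0.03207055]), np.float64(0.014816830710149498))
tray (array([ 0.45165631, -0.28261309,  0.02896305]), np.float64(0.00971576535904306))
caddy (array([ 0.5126484 ,  0.24767282, -0.07233063]), np.float64(0.01810622963450459))
top black_pot [ 0.5411 -0.0073]
top tray_rim [ 0.4543 -0.2708]
top tray_socket [ 0.5699 -0.2022]
top caddy_grip [0.5133 0.2508]
top caddy [0.5069 0.2457]
top caterpillar [0.772  0.0176]
side black_pot [ 0.5333 -0.0222]
side tray_rim [ 0.4456 -0.2787]
side tray_socket [ 0.5742 -0.2015]
side caddy_grip [0.5306 0.2618]
side caddy [0.4848 0.2436]
side caterpillar [0.7953 0.037 ]
blk trace [ 0.5439 -0.0106]
```

Request:
carry_out(
  claw=[9.1,9.1,9.1,9.1,9.1,9.1,9.1,9.1,9.1,9.1,9.1,9.1,9.1,9.1,9.1,9.1,9.1,9.1,9.1,9.1],
  delta_pos=[
    [0,0,0],
    [0,0,0],
    [0,0,0],
    [-1.7,-3.43,0],
    [-1.7,-3.43,0],
    [-1.7,-3.43,0],
    [-1.7,-3.43,0],
    [-1.7,-3.43,0],
    [-1.7,-3.43,0],
    [-1.7,-3.43,0],
    [-1.7,-3.43,0],
    [-1.7,-3.43,0],
    [-1.7,-3.43,0],
    [-1.7,-3.43,0],
    [-1.7,-3.43,0],
    [-1.7,-3.43,0],
    [-1.7,-3.43,0],
    [-1.7,-3.43,0],
    [-1.7,-3.43,0],
    [-1.7,-3.43,0],
  ],
  angular=[
    [0,0,-0.138],
    [0,0,-0.138],
    [0,0,-0.139],
    [0,0,0],
    [0,0,0],
    [0,0,0],
    [0,0,0],
    [0,0,0],
    [0,0,0],
    [0,0,0],
    [0,0,0],
    [0,0,0],
    [0,0,0],
    [0,0,0],
    [0,0,0],
    [0,0,0],
    [0,0,0],
    [0,0,0],
    [0,0,0],
    [0,0,0],
  ],
  force=15,
)

```text
clock: 4.55
position: [0.5416, -0.0125, 0.227]
ee_rot: [-0.0, 3.141, 0.0]
force: [0.6, 0.5, 0.9]
width: 0.988
gripper_force: 0.0
```

```bash
cat >> h.py <<'E'
a=np.linspace(0,2*np.pi,40); CYL=np.vstack([np.c_[.028*np.cos(a),.028*np.sin(a),0*a+z] for z in(0,.06)])
def tool():
    o=arm.observe(); r=R.from_rotvec(o["ee_rot"]).as_matrix(); return o,r
def toolstate():
    o,r=tool(); print("clk",round(float(o["clock"]),2),"pos",o["position"].round(4),"yaw(y axis-90deg)",round(float(np.arctan2(-r[0,1],r[1,1])),4),"zdown",r[:,2].round(3),"F",o["force"].round(1),"w",round(float(o["width"])*9.18,2),"g",round(float(o["gripper_force"]),1),"j7",o["joints"].round(2))
E
python3 - <<'E'
from h import *
toolstate()
t=arm.get_image("top"); s=arm.get_image("side"); cv2.imwrite("pics/s1.png",s["frame"][:,:,::-1])
m=arm.trace("black_pot",s); m2=arm.trace("black_pot",t)
for ps in ([(s,m)] ,[(t,m2)]):
    for p,mm in ps:
        if mm: 
            k=mm[0]["region"].astype(np.uint8); print(mm[0]["conf"],np.argwhere(k)[:,::-1].mean(0),fit([(p,k)],CYL,np.array([.541,-.012,0])))
E
```

```text
clk 4.55 pos [ 0.5416 -0.0125  0.227 ] yaw(y axis-90deg) 0.0003 zdown [ 0.001  0.    -1.   ] F [0.6 0.5 0.9] w 9.07 g 0.0 j7 [-0.26  0.3   0.23  1.79 -0.08  1.06  1.58]
0.75 [317.46623094 273.45315904] (array([ 0.54259127, -0.01134342,  0.01401095]), np.float64(0.04167741935483871))
0.27 [431.73925781 296.77232143] (array([ 0.541, -0.012,  0.   ]), np.float64(1.0))
```

Request:
carry_out(
  claw=[9.1,9.1,9.1,9.1,9.1,9.1,9.1,9.1,4,4,4,4,4,4,4],
  delta_pos=[
    [-0.1,0.1,3],
    [0,0,3.5],
    [0,0,3.5],
    [0,0,3.5],
    [0,0,3],
    [0,0,2],
    [0,0,1.1],
    [0,0,0],
    [0,0,0],
    [0,0,0],
    [0,0,0],
    [0,0,0],
    [0,0,0],
    [0,0,0],
    [0,0,0],
  ],
  angular=[
    [0,0,0],
    [0,0,0],
    [0,0,0],
    [0,0,0],
    [0,0,0],
    [0,0,0],
    [0,0,0],
    [0,0,0],
    [0,0,0],
    [0,0,0],
    [0,0,0],
    [0,0,0],
    [0,0,0],
    [0,0,0],
    [0,0,0],
  ],
  force=20,
)

```text
clock: 6.25
position: [0.5422, -0.01, 0.0311]
ee_rot: [-0.0, 3.141, 0.0]
force: [-0.9, -0.0, 6.9]
width: 0.603
gripper_force: 20.0
```

Request:
carry_out(
  claw=[4,4,4,4,4,4,4,4,4,4,4,4,4,4,4],
  delta_pos=[
    [0,0,-2],
    [0,0,-4],
    [0,0,-4],
    [0,0,-3.5],
    [0,0,-1],
    [0.3,-2,0],
    [0.5,-4,0],
    [0.5,-4,0],
    [0.5,-4,0],
    [0.5,-4,0],
    [0.5,-4,0],
    [0.5,-3.1,0],
    [0.34,-2,0],
    [0,0,0],
    [0,0,0],
  ],
  angular=[
    [0,0,0],
    [0,0,0],
    [0,0,0],
    [0,0,0],
    [0,0,0],
    [0,0,-0.029],
    [0,0,0],
    [0,0,0],
    [0,0,0],
    [0,0,0],
    [0,0,0],
    [0,0,0],
    [0,0,0],
    [0,0,0],
    [0,0,0],
  ],
)

```text
clock: 7.75
position: [0.5123, -0.2816, 0.1746]
ee_rot: [0.044, -3.14, -0.002]
force: [0.6, 1.3, -2.1]
width: 0.603
gripper_force: 20.0
```

Run:
```python
from h import *
toolstate()
```

```text
clk 7.75 pos [ 0.5123 -0.2816  0.1746] yaw(y axis-90deg) 0.0283 zdown [-0.002  0.001 -1.   ] F [ 0.6  1.3 -2.1] w 5.54 g 20.0 j7 [ 0.2   0.42  0.3   1.76 -0.14  0.98  2.15]
```

Request:
carry_out(
  claw=[4,4,4,4,4,4,4,9.1,9.1,9.1,9.1,9.1,9.1],
  delta_pos=[
    [0.3,0,2],
    [0.3,0,3.5],
    [0,0,3.5],
    [0,0,2.5],
    [0,0,1.5],
    [0,0,0.9],
    [0,0,0],
    [0,0,0],
    [0,0,0],
    [0,0,0],
    [0,0,0],
    [0,0,0],
    [0,0,0],
  ],
  angular=[
    [0,0,0],
    [0,0,0],
    [0,0,0],
    [0,0,0],
    [0,0,0],
    [0,0,0],
    [0,0,0],
    [0,0,0],
    [0,0,0],
    [0,0,0],
    [0,0,0],
    [0,0,0],
    [0,0,0],
  ],
)

```text
clock: 9.05
position: [0.5069, -0.2822, 0.0368]
ee_rot: [-0.046, 3.141, -0.0]
force: [0.1, -0.2, 0.3]
width: 0.987
gripper_force: 0.0
```

Run:
```python
from h import *
toolstate()
```

```text
clk 9.05 pos [ 0.5069 -0.2822  0.0368] yaw(y axis-90deg) 0.029 zdown [ 0. -0. -1.] F [ 0.1 -0.2  0.3] w 9.07 g 0.0 j7 [ 0.25  0.59  0.24  1.89 -0.21  0.69  2.21]
```

Request:
carry_out(
  claw=[9.1,9.1,9.1,9.1,9.1,9.1,9.1,9.1,9.1,9.1,9.1,9.1,9.1,9.1],
  delta_pos=[
    [0,0,-1.5],
    [0,0,-3],
    [0,0,-4],
    [0,0,-4],
    [0,0,-4],
    [0,0,-4],
    [0,0,-2],
    [0,3,0],
    [0,4,0],
    [0,4,0],
    [0,4,0],
    [0,4,0],
    [0,4,0],
    [0,0,0],
  ],
  angular=[
    [0,0,0],
    [0,0,0],
    [0,0,0],
    [0,0,0],
    [0,0,0],
    [0,0,0],
    [0,0,0.1],
    [0,0,0],
    [0,0,0],
    [0,0,0],
    [0,0,0],
    [0,0,0],
    [0,0,0],
    [0,0,0],
  ],
)

```text
clock: 10.45
position: [0.5235, -0.046, 0.2616]
ee_rot: [-0.098, -3.14, -0.005]
force: [-0.1, 0.7, 0.1]
width: 0.994
gripper_force: 0.0
```

Run:
```python
from h import *
toolstate()
t=arm.get_image("top"); s=arm.get_image("side")
im=np.vstack([cv2.resize(t["frame"][215:365,160:500],(680,300),interpolation=cv2.INTER_CUBIC),cv2.resize(s["frame"][170:400,180:480],(391,300),interpolation=cv2.INTER_CUBIC) if 0 else np.pad(cv2.resize(s["frame"][180:400,180:480],(409,300),interpolation=cv2.INTER_CUBIC),((0,0),(0,271),(0,0)))])
cv2.imwrite("pics/c2.png",im[:,:,::-1])
mt=[(p,colmask(p,"blue",n)) for p,n in((t,(433,300)),(s,(371,330)))]
for a in (mt[:1],mt[1:]): print("tray",fit(a,TRAY,np.array([.452,-.2827,.03])))
mc=[(t,colmask(t,"green",(226,272)))]; print("caddy t",fit(mc,CAD,np.array([.5126,.2477,-.07])))
# bar: dark pixels within caddy region, near line
q=np.array([.5126,.2477,-.072])
BAR=box(.075,.009,.154,.176)
for n,p in(("t",t),("s",s)):
    g=cv2.cvtColor(p["frame"],cv2.COLOR_RGB2HSV)[:,:,2]<60
    z=poly(proj(p,world(box(.085,.02,.15,.18),q)))
    z=cv2.resize(z,(640,480),interpolation=cv2.INTER_AREA)
    m=(g&(z>0)).astype(np.uint8)
    nn,l,st,c=cv2.connectedComponentsWithStats(m); i=1+st[1:,4].argmax(); m=(l==i).astype(np.uint8)
    print("bar",n,m.sum(),fit([(p,m)],BAR,q))
for p in(t,s):
    k=arm.look_for("black_pot",p); print([(np.array(d["centre"])*[640,480],d["conf"]) for d in k[:2]])
```

```text
clk 10.45 pos [ 0.5235 -0.046   0.2616] yaw(y axis-90deg) -0.0624 zdown [-0.     0.003 -1.   ] F [-0.1  0.7  0.1] w 9.13 g 0.0 j7 [-0.2   0.24  0.23  1.78 -0.06  1.13  1.56]
tray (array([ 0.45173059, -0.28532064,  0.03009164]), np.float64(0.04916439655964))
tray (array([ 0.45153772, -0.28260816,  0.0293849 ]), np.float64(0.00788031491353336))
caddy t (array([ 0.51235653,  0.24745178, -0.07693122]), np.float64(0.017244283319564624))
bar t 528 (array([ 0.51303209,  0.24603754, -0.06877979]), np.float64(0.057129047849202474))
bar s 314 (array([ 0.51567325,  0.24657568, -0.07902543]), np.float64(0.06658595641646492))
[(array([426.432, 280.176]), 0.64)]
[(array([387.968, 318.192]), 0.56)]
```

View pics/c2.png

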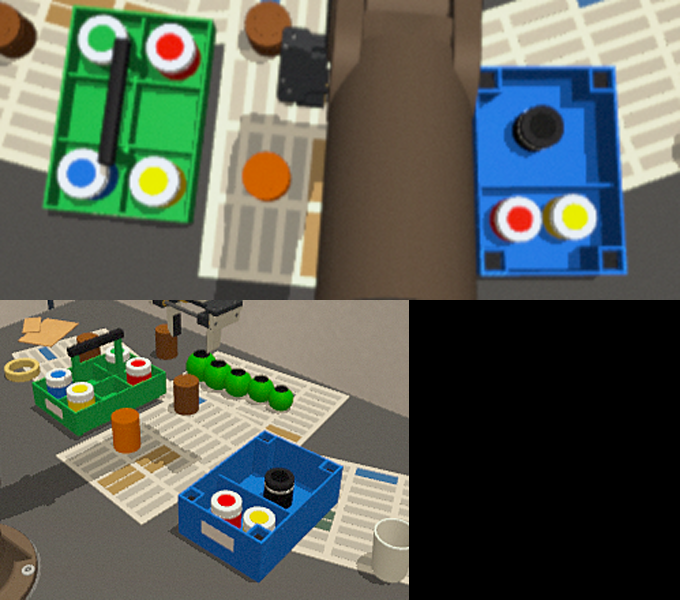

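Request:
carry_out(
  claw=[9.1,9.1,9.1,9.1,9.1,9.1,9.1,9.1,9.1,9.1,9.1],
  delta_pos=[
    [0.4,2,0],
    [0.4,4,0],
    [0.4,4,0],
    [0.4,4,0],
    [0.4,4,0],
    [0.4,4,0],
    [0.4,4,0],
    [0.4,3.1,0],
    [0,0,0],
    [0,0,0],
    [0,0,0],
  ],
  angular=[
    [0,0,0.004],
    [0,0,0],
    [0,0,0],
    [0,0,0],
    [0,0,0],
    [0,0,0],
    [0,0,0],
    [0,0,0],
    [0,0,0],
    [0,0,0],
    [0,0,0],
  ],
)

```text
clock: 11.75
position: [0.5137, 0.2376, 0.2617]
ee_rot: [0.122, 3.139, -0.002]
force: [0.2, -0.8, -0.2]
width: 0.992
gripper_force: 0.0
```

Run:
```python
from h import *
toolstate()
```

```text
clk 11.75 pos [0.5137 0.2376 0.2617] yaw(y axis-90deg) -0.0779 zdown [ 0.    -0.001 -1.   ] F [ 0.2 -0.8 -0.2] w 9.11 g 0.0 j7 [-0.6   0.31  0.1   1.67 -0.03  1.16  1.  ]
```

Request:
carry_out(
  claw=[9.1,9.1,9.1,9.1,9.1,9.1,1,1,1,1,1,1,1,1,1,1,1,1],
  delta_pos=[
    [0.15,0.9,2],
    [0,0,3],
    [0,0,3],
    [0,0,2.3],
    [0,0,1.5],
    [0,0,0],
    [0,0,0],
    [0,0,0],
    [0,0,0],
    [0,0,0],
    [0,0,0],
    [0,0,0],
    [0,0,0],
    [0,0,0],
    [0,0,0],
    [0,0,0],
    [0,0,0],
    [0,0,0],
  ],
  angular=[
    [0,0,0],
    [0,0,0],
    [0,0,0],
    [0,0,0],
    [0,0,0],
    [0,0,0],
    [0,0,0],
    [0,0,0],
    [0,0,0],
    [0,0,0],
    [0,0,0],
    [0,0,0],
    [0,0,0],
    [0,0,0],
    [0,0,0],
    [0,0,0],
    [0,0,0],
    [0,0,0],
  ],
  force=45,
)

```text
clock: 13.55
position: [0.512, 0.2485, 0.1435]
ee_rot: [-0.118, -3.139, 0.001]
force: [-0.3, -2.7, -2.1]
width: 0.195
gripper_force: 45.0
```

Run:
```python
from h import *
toolstate()
```

```text
clk 13.55 pos [0.512  0.2485 0.1435] yaw(y axis-90deg) -0.0753 zdown [-0.    -0.001 -1.   ] F [-0.3 -2.7 -2.1] w 1.79 g 45.0 j7 [-0.6   0.43  0.08  1.82 -0.04  0.9   0.99]
```

Request:
carry_out(
  claw=[1,1,1,1,1,1,1,1,1,1,1,1],
  delta_pos=[
    [0,0,-0.5],
    [0,0,-1],
    [0,0,-1.5],
    [0,0,-2],
    [0,0,-2],
    [0,0,-2],
    [0,0,-2],
    [0,0,-2],
    [0,0,-1.5],
    [0,0,-0.5],
    [0,0,0],
    [0,0,0],
  ],
  angular=[
    [0,0,0],
    [0,0,0],
    [0,0,0],
    [0,0,0],
    [0,0,0],
    [0,0,0],
    [0,0,0],
    [0,0,0],
    [0,0,0],
    [0,0,0],
    [0,0,0],
    [0,0,0],
  ],
)

```text
clock: 14.75
position: [0.5116, 0.2488, 0.2929]
ee_rot: [-0.117, -3.138, 0.001]
force: [-0.6, -0.2, -8.3]
width: 0.192
gripper_force: 45.0
```

Run:
```python
from h import *
toolstate()
s=arm.get_image("side"); cv2.imwrite("pics/s3.png",s["frame"][:,:,::-1])
```

```text
clk 14.75 pos [0.5116 0.2488 0.2929] yaw(y axis-90deg) -0.0747 zdown [-0.001 -0.001 -1.   ] F [-0.6 -0.2 -8.3] w 1.76 g 45.0 j7 [-0.62  0.29  0.09  1.62 -0.03  1.23  0.98]
```

View pics/s3.png

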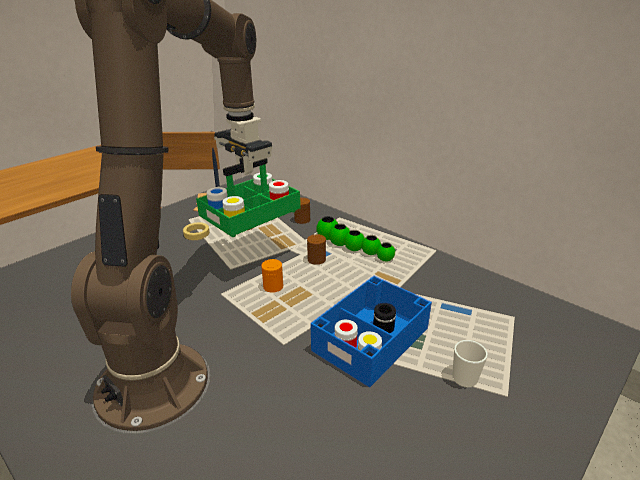

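Request:
carry_out(
  claw=[1,1,1,1,1,1,1,1,1,1,1,1,1,1,1,1,1,1,1,1],
  delta_pos=[
    [0,0,0],
    [0,-0.5,0],
    [0.3,-1.2,0],
    [0.4,-2,0],
    [0.5,-2.8,0],
    [0.5,-3.5,0],
    [0.5,-3.8,0],
    [0.5,-3.8,0],
    [0.5,-3.8,0],
    [0.5,-3.8,0],
    [0.5,-3.8,0],
    [0.5,-3.8,0],
    [0.5,-3.8,0],
    [0.5,-3.8,0],
    [0.5,-3.5,0],
    [0.5,-2.8,0],
    [0.4,-2,0],
    [0.3,-1.2,0],
    [0,0,0],
    [0,0,0],
  ],
  angular=[
    [0,0,-0.02],
    [0,0,-0.03],
    [0,0,-0.03],
    [0,0,-0.024],
    [0,0,0],
    [0,0,0],
    [0,0,0],
    [0,0,0],
    [0,0,0],
    [0,0,0],
    [0,0,0],
    [0,0,0],
    [0,0,0],
    [0,0,0],
    [0,0,0],
    [0,0,0],
    [0,0,0],
    [0,0,0],
    [0,0,0],
    [0,0,0],
  ],
)

```text
clock: 16.8
position: [0.4514, -0.2505, 0.2934]
ee_rot: [0.047, -3.141, -0.002]
force: [-0.3, 1.1, -8.0]
width: 0.192
gripper_force: 45.0
```

```bash
cat > c.py <<'E'
from h import *
toolstate()
o,r=tool(); T=np.array([.4516,-.2827,.0292])
t=arm.get_image("top"); s=arm.get_image("side")
z=o["position"][2]-.1435
def grn(p,near):
    k=arm.trace("caddy",p)[0]; print("trace",k["conf"],np.argwhere(k["region"])[:,::-1].mean(0)); return colmask(p,"green",near(k))
for p,n in((t,"t"),(s,"s")):
    near=proj(p,[[T[0],T[1],z+.05]])[0]; m=colmask(p,"green",near)
    q=np.r_[o["position"][:2],.029]
    g=cv2.cvtColor(p["frame"],cv2.COLOR_RGB2HSV)
    if n=="s": # keep only body: drop handle posts above box silhouette
        b=cv2.resize(poly(proj(p,world(CAD*[1.04,1.04,1.0],q,z))),(640,480),interpolation=cv2.INTER_AREA); m=m&cv2.dilate(b,np.ones((3,3),np.uint8))
    print("caddy",n,m.sum(),fit([(p,m)],CAD,q,z))
    mb=colmask(p,"blue",proj(p,[[T[0],T[1],.045]])[0]); print("tray",n,mb.sum(),fit([(p,mb)],TRAY,T))
cv2.imwrite("pics/c4.png",np.hstack([cv2.resize(t["frame"][180:380,330:530],(400,400),interpolation=cv2.INTER_CUBIC),cv2.resize(s["frame"][190:390,270:470],(400,400),interpolation=cv2.INTER_CUBIC)])[:,:,::-1])
E
python3 c.py
```

```text
clk 16.8 pos [ 0.4514 -0.2505  0.2934] yaw(y axis-90deg) 0.0301 zdown [-0.     0.001 -1.   ] F [-0.3  1.1 -8. ] w 1.77 g 45.0 j7 [ 0.07  0.2   0.4   1.76 -0.09  1.2   2.1 ]
caddy t 3296 (array([ 0.45273912, -0.24833508,  0.02712885]), np.float64(0.185288493698765))Traceback (most recent call last):
  File "c.py", line 15, in <module>
    mb=colmask(p,"blue",proj(p,[[T[0],T[1],.045]])[0]); print("tray",n,mb.sum(),fit([(p,mb)],TRAY,T))
  File "h.py", line 17, in colmask
    ok=[i for i in range(1,n) if s[i,4]>300]; i=min(ok,key=lambda i:np.hypot(*(c[i]-near)))
                                                ~~~^^^^^^^^^^^^^^^^^^^^^^^^^^^^^^^^^^^^^^^^
ValueError: min() iterable argument is empty
```

Request:
carry_out(
  claw=[1,1,1,1,1,1,1,1,1,1],
  delta_pos=[
    [0,-0.8,0],
    [0.1,-1.2,0],
    [0,-0.8,0],
    [0,-0.4,0],
    [0,0,0.5],
    [0,0,1.2],
    [0,0,1.2],
    [0,0,0.6],
    [0,0,0],
    [0,0,0],
  ],
  angular=[
    [0,0,0],
    [0,0,0],
    [0,0,0],
    [0,0,0],
    [0,0,0],
    [0,0,0],
    [0,0,0],
    [0,0,0],
    [0,0,0],
    [0,0,0],
  ],
)

```text
clock: 17.9
position: [0.4512, -0.2836, 0.2587]
ee_rot: [0.046, -3.141, -0.0]
force: [0.4, -0.2, -8.1]
width: 0.192
gripper_force: 45.0
```

```bash
sed -i 's/    mb=colmask/    if n=="s": mb=colmask/' c.py; python3 c.py
```

```text
clk 17.9 pos [ 0.4512 -0.2836  0.2587] yaw(y axis-90deg) 0.0293 zdown [-0.  0. -1.] F [ 0.4 -0.2 -8.1] w 1.76 g 45.0 j7 [ 0.13  0.26  0.42  1.78 -0.12  1.13  2.19]
caddy t 3182 (array([ 0.45269357, -0.28337363,  0.03749087]), np.float64(0.16879112389781292))
caddy s 4722 (array([ 0.45237545, -0.28505156,  0.02632844]), np.float64(0.03532939441081406))
tray s 3752 (array([ 0.4507055 , -0.28271371,  0.02692203]), np.float64(0.2052624069804988))
```

View pics/c4.png

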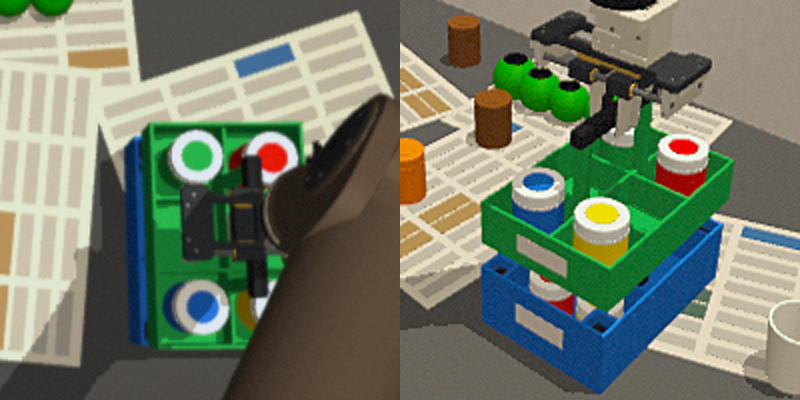

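The caddy is level directly above the tray in both views, within about 2 mm. Lowering gently.

Request:
carry_out(
  claw=[1,1,1,1,1,1,1,1,1,1],
  delta_pos=[
    [0,0.1,0.3],
    [0,0,0.5],
    [0,0,0.5],
    [0,0,0.5],
    [0,0,0.5],
    [0,0,0.4],
    [0,0,0.3],
    [0,0,0.2],
    [0,0,0],
    [0,0,0],
  ],
  angular=[
    [0,0,0],
    [0,0,0],
    [0,0,0],
    [0,0,0],
    [0,0,0],
    [0,0,0],
    [0,0,0],
    [0,0,0],
    [0,0,0],
    [0,0,0],
  ],
)

```text
clock: 19.0
position: [0.4511, -0.2828, 0.2268]
ee_rot: [-0.046, 3.141, -0.0]
force: [0.4, -0.4, -6.8]
width: 0.193
gripper_force: 45.0
```

Run:
```python
from h import *
toolstate()
```

```text
clk 19.0 pos [ 0.4511 -0.2828  0.2268] yaw(y axis-90deg) 0.0291 zdown [ 0. -0. -1.] F [ 0.4 -0.4 -6.8] w 1.77 g 45.0 j7 [ 0.14  0.29  0.41  1.82 -0.13  1.05  2.2 ]
```

Lugs are entering without contact force; on to the seat.

Request:
carry_out(
  claw=[1,1,1,1,1,1],
  delta_pos=[
    [0,0,0.15],
    [0,0,0.15],
    [0,0,0.15],
    [0,0,0.1],
    [0,0,0],
    [0,0,0],
  ],
  angular=[
    [0,0,0],
    [0,0,0],
    [0,0,0],
    [0,0,0],
    [0,0,0],
    [0,0,0],
  ],
)

```text
clock: 19.6
position: [0.4511, -0.2828, 0.2214]
ee_rot: [-0.046, 3.141, -0.0]
force: [-1.2, 1.4, -3.7]
width: 0.194
gripper_force: 45.0
```

Request:
carry_out(
  claw=[1,1,1],
  delta_pos=[
    [0,0,0.1],
    [0,0,0],
    [0,0,0],
  ],
  angular=[
    [0,0,0],
    [0,0,0],
    [0,0,0],
  ],
)

```text
clock: 19.9
position: [0.4511, -0.2828, 0.2214]
ee_rot: [-0.046, 3.14, 0.0]
force: [-5.1, 3.1, 7.6]
width: 0.193
gripper_force: 45.0
```

Seated: the arm was stopped at 0.2214, and the load has gone from hanging to pressing. Releasing and retreating straight up.

Request:
carry_out(
  claw=[3,6,9.1,9.1,9.1,9.1,9.1,9.1,9.1,9.1,9.1,9.1,9.1,9.1,9.1,9.1],
  delta_pos=[
    [0,0,0],
    [0,0,0],
    [0,0,0],
    [0,0,0],
    [0,0,0],
    [0,0,0],
    [0,0,-1],
    [0,0,-3],
    [0,0,-4],
    [0,0,-4],
    [0,3,0],
    [0,4,0],
    [0,4,0],
    [0,4,0],
    [0,4,0],
    [0,4,0],
  ],
  angular=[
    [0,0,0],
    [0,0,0],
    [0,0,0],
    [0,0,0],
    [0,0,0],
    [0,0,0],
    [0,0,0],
    [0,0,0],
    [0,0,0],
    [0,0,0],
    [0,0,0],
    [0,0,0],
    [0,0,0],
    [0,0,0],
    [0,0,0],
    [0,0,0],
  ],
)

```text
clock: 21.5
position: [0.4441, -0.0514, 0.3412]
ee_rot: [-0.045, 3.14, -0.0]
force: [0.7, 0.3, 0.4]
width: 0.991
gripper_force: 0.0
```

Run:
```python
from h import *
toolstate()
t=arm.get_image("top"); s=arm.get_image("side")
for p,n in((t,"t"),(s,"s")):
    near=proj(p,[[.4516,-.2827,.12]])[0]; m=colmask(p,"green",near)
    if n=="s": m=m&cv2.resize(poly(proj(p,world(CAD*[1.04,1.04,1],[.4516,-.2827,.0292],.08))),(640,480),interpolation=cv2.INTER_AREA)
    print(n,fit([(p,m)],CAD,np.array([.4516,-.2827,.0292]),.078))
cv2.imwrite("pics/c5.png",np.hstack([cv2.resize(t["frame"][180:380,330:530],(400,400),interpolation=cv2.INTER_CUBIC),cv2.resize(s["frame"][210:410,270:470],(400,400),interpolation=cv2.INTER_CUBIC)])[:,:,::-1])
```

```text
clk 21.5 pos [ 0.4441 -0.0514  0.3412] yaw(y axis-90deg) 0.0289 zdown [ 0.001 -0.    -1.   ] F [0.7 0.3 0.4] w 9.1 g 0.0 j7 [-0.22  0.05  0.23  1.81 -0.01  1.29  1.61]
t (array([ 0.45162653, -0.29014958,  0.03560894]), np.float64(0.21262460827271312))
s (array([ 0.45136503, -0.28443889,  0.02781081]), np.float64(0.027994289558753493))
```

View pics/c5.png

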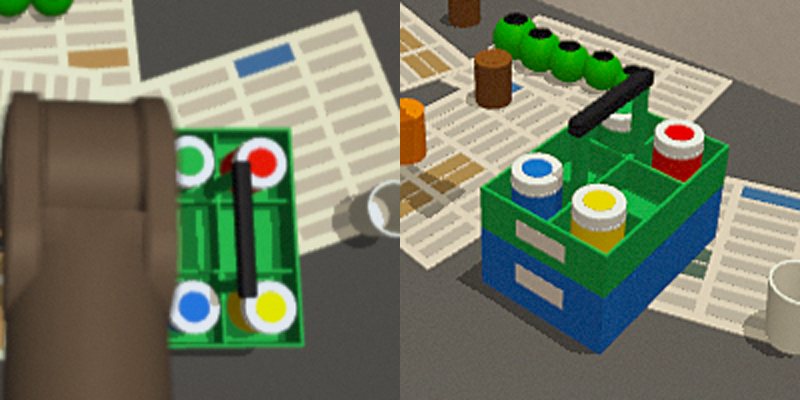

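The caddy sits flush on the tray with no gap visible, all four jars are upright, and the gripper is clear of everything.

```bash
python3 -c "
from cell import arm
print(arm.sign_off())"
```

```text
the job is handed in; nothing more can be done
None
```

The job is handed in at about 22 s on the robot's clock: the black pot stands in the tray's empty bay, and the caddy sits flush on the tray with its four jars upright; the verdict was not reported back.

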